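Put the bathroom set back on its own stands

TASK

After cleaning, the three pieces of the bathroom set were each put back on the wrong stand: put the jar upright on the round stand, the soap dispenser on the square stand and the toothbrush holder on the oblong stand, each centred, the dispenser and the holder lined up with their stands' edges (the dispenser any of its four ways round). The pieces are damp, so never stand one on the bare wooden top: park one on the slate tile while you exchange them. Set them down without dropping or tipping any, let go, and leave the nail brush and the candle jar where they are.

Things in the scene. Friction and masses are not known exactly. Their poses are not given: they have to be found in the camera images.
- jar: Round white ceramic jar with wooden lid and small lid knob, loose, about 0.25 kg. Straight cylindrical body 62 mm in diameter and 78 mm high; lid 58 mm in diameter up to 86 mm, ball knob (14 mm) up to 95 mm. Stands upright; origin at the centre of its underside, z up.
- dispenser: Square white ceramic soap dispenser with a small steel pump, loose, about 0.28 kg. Body 56 x 56 mm (its x and y), 76 mm high; pump in the middle on top, up to 93 mm, its spout pointing to +x but staying inside the body's outline. Origin at the centre of its underside, z up.
- brush_holder: Oblong white ceramic toothbrush holder (empty), wooden top with three dark holes, loose, about 0.25 kg. Body 84 mm along its x, 42 mm along its y, 78 mm high, 85 mm with its slightly smaller wooden top. Origin at the centre of its underside, z up.
- round_stand: Round pale grey cast-stone stand, fixed to the top, 96 mm in diameter, 15 mm thick, flat: the jar's own stand. Origin at the centre of its underside, so its upper face is at z = 15 mm.
- square_stand: Square pale grey cast-stone stand, fixed, 92 x 92 mm (its x and y), 15 mm thick, flat: the dispenser's own stand. Origin at the centre of its underside, upper face at z = 15 mm.
- oblong_stand: Oblong pale grey cast-stone stand, fixed, 116 mm along its x, 72 mm along its y, 15 mm thick, flat: the brush holder's own stand. Origin at the centre of its underside, upper face at z = 15 mm.
- slate: Nearly black square slate tile, fixed, 100 x 100 mm, 10 mm thick, flat and empty at the start: the free spot. Origin at the centre of its underside, upper face at z = 10 mm.
- nail_brush: Bystander: nail brush, pale wooden back 85 x 36 mm (its x and y), white bristle block below, 30 mm high in all, loose on the bare top among the stands. Origin at the centre of its underside.
- candle_jar: Bystander: amber glass candle jar with lid, 52 mm in diameter, 62 mm high, loose on the bare top. Origin at the centre of its underside. (All other clutter - comb, mug, paper rolls, plant, basin, crate - stands outside the area of stands and slate, at least 70 mm from their edges.)
There are look-alikes about, which are no part of the job. What is shaped like the dispenser but pink or turquoise is not meant.

How it is judged:
On the way:
1. one of the three pieces has been set down upright on the slate tile (centre within 45 mm of the slate's centre) and let go (((horizontal distance between jar and slate below 0.045 m and z of jar in the frame of slate below 0.014 m and angle between jar's own z axis and vertical below 0.1 rad and contact force between the fingers and jar below 0.1 N) or (horizontal distance between dispenser and slate below 0.045 m and z of dispenser in the frame of slate below 0.014 m and angle between dispenser's own z axis and vertical below 0.1 rad and contact force between the fingers and dispenser below 0.1 N) or (horizontal distance between brush_holder and slate below 0.045 m and z of brush_holder in the frame of slate below 0.014 m and angle between brush_holder's own z axis and vertical below 0.1 rad and contact force between the fingers and brush_holder below 0.1 N))), for 0.2 s.
At the end, for the whole second after the job is handed in: Jar on the round, dispenser on the square, brush holder on the oblong stand: each upright, released, at rest, its centre within 15 mm of the stand's centre; the holder's long side and the dispenser's sides within 0.25 rad of their stand's long side or sides (horizontal distance between jar and round_stand below 0.015 m and z of jar in the frame of round_stand between 0.011 and 0.019 m and angle between each of jar, dispenser, brush_holder's own z axis and vertical below 0.08 rad and linear speed of each of jar, dispenser, brush_holder below 0.02 m/s and angular speed of each of jar, dispenser, brush_holder below 0.15 rad/s and contact force between the fingers and jar below 0.1 N and horizontal distance between dispenser and square_stand below 0.015 m and z of dispenser in the frame of square_stand between 0.011 and 0.019 m and contact force between the fingers and dispenser below 0.1 N and horizontal distance between brush_holder and oblong_stand below 0.015 m and z of brush_holder in the frame of oblong_stand between 0.011 and 0.019 m and contact force between the fingers and brush_holder below 0.1 N and angle between the x axis of brush_holder and the x axis of oblong_stand, either way round below 0.25 rad and (angle between the x axis of dispenser and the x axis of square_stand, either way round below 0.25 rad or angle between the x axis of dispenser and the y axis of square_stand, either way round below 0.25 rad)); the robot touches nothing.
It fails at once if a piece of the set touches down on the wooden washstand top (its underside comes below 5 mm) (height (world z) of any of jar, dispenser, brush_holder below 0.005 m).
It fails at once if a piece of the set tips over (more than 35 degrees) (angle between any of jar, dispenser, brush_holder's own z axis and vertical above 0.61 rad).
It fails at once if a piece of the set is dropped (moves faster than 0.55 m/s with no finger touching it) ((linear speed of jar above 0.55 m/s and contact force between the fingers and jar below 0.05 N) or (linear speed of dispenser above 0.55 m/s and contact force between the fingers and dispenser below 0.05 N) or (linear speed of brush_holder above 0.55 m/s and contact force between the fingers and brush_holder below 0.05 N)).
It fails at once if the nail brush or the candle jar is pushed more than 20 mm from its place (distance of any of nail_brush, candle_jar from where it was at the start of the episode above 0.02 m).
It also fails if it takes over 112 s, if anything falls off the work surface, if the arm or the gripper's body presses on something with over 40 N, if the wrist force passes 120 N, or if a joint passes its speed limit or range.

ROBOT

A 6-joint arm with a two-finger parallel gripper is mounted at the origin on the work surface. World frame = base frame: x ahead of the robot, y to its left, z up, the work surface at z = 0. Lengths are in m, angles in rad, forces in N, time in s.
With the tool pointing down it reaches from about 0.35 to 0.975 m from the base axis. Payload 4.9 kg.
Tool frame: the origin (TCP) lies on the centre line of the jaws, within the pads' length; the fingertips stand manip.tip_reach ahead of it and the grasp point (between the pads) is the TCP (manip.tip_reach is the distance from the TCP to the fingertips, in m); z points along the fingers, y is the line along which they close (so a half turn about z gives the same grasp; the last joint's range is limited). The gripper opens to 85 mm and grips with 20 to 120 N. Pads are 22 mm wide; open, the fingers measure 114 mm over their backs; the gripper's body (76 mm by 85 mm) begins 54 mm behind the grasp point. The pads swing forward as they close: fully open they stand 13 mm farther back than shut.
Start: joints at [-1.444, 0.053, 1.613, -0, 1.476, -0.119], TCP at [0.152, -0.606, 0.25] pointing down, gripper open.
Joint ranges: [-3.01, 3.01], [-1.01, 2.22], [0.06, 2.58], [-1.02, 4.17], [0.09, 2.62], [-3.14, 3.14]. Speed limits (rad/s): [2.57, 2.57, 3.14, 3.14, 3.14, 3.14].

INTERFACE

Orientations are given as a unit quaternion [w, x, y, z].
In Python, from plant import manip gives the robot as it stands. The module is installed in compiled form; this text tells all that it offers.
- The arm moves only by the tool move_arm, never from a script. Its argument "rows" is a list of rows, each a list of 7 numbers: the shift along the tool's x, y, z in cm, then the turn, a rotation vector about the tool's x, y, z in degrees, then the opening, from -1 (shut) to 1 (fully open). In form: [[tx, ty, tz, ax, ay, az, jaw], ...]. A call has 1 to 20 rows; each row shifts and turns the commanded pose from where the row before left it, along the tool's axes as they then stand; what a row does not reach is not made up. A row lasts 1/12 s, in which the tool goes at most 41.7 mm and 7.16 degrees, less where a joint would pass 70% of its speed; a pose out of reach is approached as far as the arm can. A call is refused whole if a number of a shift passes 4.17 or a number of a turn 7.16, either way. A call with a gripper value outside its range is refused whole. The fingers move at their own pace and stop on an object; the grip force is fixed at half the most. Time passes only in rows, so rows that do not move let the fingers close. It gives the time, the measured TCP pose, the force, the opening and the grip force at its end, in the units of the state.
- manip.state(): the state, without advancing time (a new reading comes with each control period).
- manip.grab_frame(name): name is "scene" or "top"; returns a dict with "img" (400x640x3 uint8, blue, green, red), "mtx" (3x3 intrinsics, pixels), "R" (3x3) and "t" (3): a world point X has camera coordinates R X + t. Camera axes: x right, y down, z forward; pixel columns grow to the right and rows downward; lengths in m; the calibration is good to about 2 mm. A picture is of the moment at which its call begins. There is no depth.
- manip.job_done(): hands the job in; it is judged then, once.
The state is a dict: "time": time; "joint_pos": joint angles; "joint_vel": joint speeds; "joint_efforts": joint torques, N m; "tool_pos": TCP position; "tool_rot": TCP orientation; "contact_force": force on the tool from outside, world axes, zero at the start; "ft_torque": the same for the moment, N m; "gripper_width": opening from 0.0 (shut) to 1.0 (fully open); "grasp_force": force on a finger pad.
Only numpy, scipy, OpenCV 4.12 (cv2) and the standard library are available. Lean on these libraries where they do the work, as an engineer would, in place of code of your own. Each camera call takes 0.05 s, during which the arm holds its last target. There are 200 camera calls.

## Working session

There is one attempt and no reset: what is moved stays moved. The work goes in short steps, Python scripts to look and compute and a tool call to move; the robot and the scene stay as the last step left them, time stands still between calls to the robot, and variables do not carry over. Pictures are saved under pics/ and viewed, at most 14 in all, crops included, and the job is handed in when it is done.

Besides the shell and the picture viewer there is one more tool, called as name(argument=value, ...), one argument or row to a line, values as JSON. move_arm: Moves the arm, as the interface text tells. Its arguments: {"type":"object","properties":{"rows":{"type":"array","items":{"type":"array","items":{"type":"number"}}}},"required":["rows"]}

```bash
mkdir -p pics; python3 - <<'E'
from plant import manip
import cv2
s=manip.state(); print(s, manip.tip_reach)
for n in("top","scene"):
    f=manip.grab_frame(n); cv2.imwrite(f"pics/{n}0.png",f["img"]); print(n,f["mtx"].tolist(),f["R"].tolist(),f["t"].tolist())
E
```

```text
{'time': 0.0, 'joint_pos': array([-1.44402603e+00,  5.33803860e-02,  1.61430107e+00,  9.84390773e-06,
        1.47597638e+00, -1.18993878e-01]), 'joint_vel': array([ 0.00045595, -0.0024288 ,  0.00021893,  0.00140775, -0.00023454,
        0.00156489]), 'joint_efforts': array([-6.26592828e-04, -3.93684661e+01, -3.70175707e+01, -2.31008635e-04,
        7.21408142e-03, -8.10651045e-06]), 'tool_pos': array([ 0.15199371, -0.60563824,  0.24904416]), 'tool_rot': array([-1.03259893e-03,  9.92459020e-01,  1.22572536e-01,  8.84414372e-07]), 'contact_force': array([0.58738455, 0.61670397, 0.72744989]), 'ft_torque': array([-0.03001492, -0.02560855,  0.00109769]), 'grasp_force': 0.0, 'gripper_width': 1.0011389307176175} 0.019
top [[396.5364875219235, 0.0, 316.7801337510602], [0.0, 396.5364875219235, 200.40361241916696], [0.0, 0.0, 1.0]] [[-0.00812506013048099, -0.9997917942616443, -0.018717679475776492], [-0.9943107026535729, 0.010065790230735297, -0.10604200326091892], [0.10620833294254256, 0.01774959137875206, -0.9941854666104574]] [0.03955036347037177, 0.5796211625406663, 0.7735030704366098]
scene [[392.86445051679385, 0.0, 319.58756574327714], [0.0, 392.86445051679385, 207.84708323563788], [0.0, 0.0, 1.0]] [[-0.1759000706363398, 0.9843957553782028, 0.004915479987601113], [0.8114867270651692, 0.14782632714961624, -0.5653641912948802], [-0.5572687475062548, -0.0954587544169338, -0.8248267510562309]] [0.0852477078126079, -0.4683157068569156, 1.258916301905309]
```

View pics/top0.png

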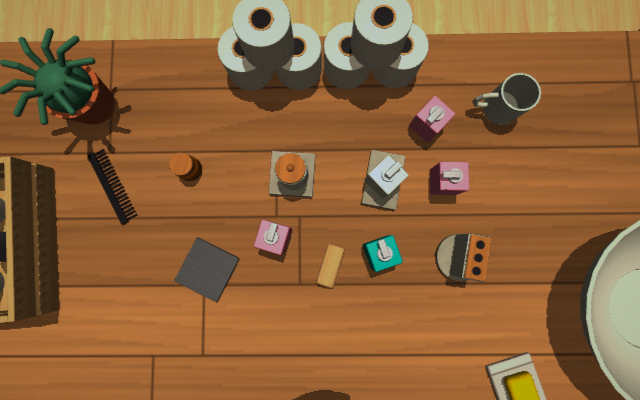

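View pics/scene0.png

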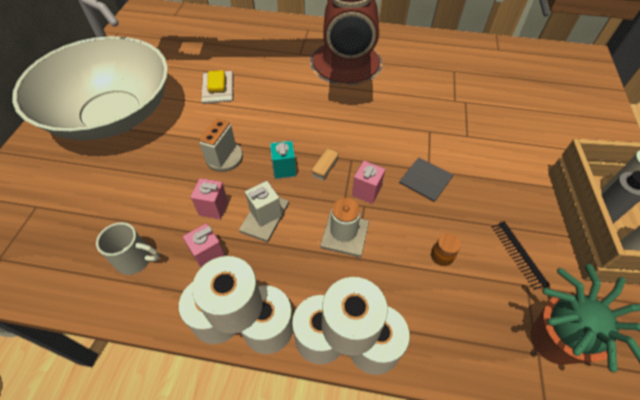

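The top view shows the jar on the square stand (292,172), the white dispenser on the oblong stand (387,178), the holder on the round stand (465,257) and the slate, empty, at (207,270).

Candidates for the dispenser are white (387,175), pink (272,238), (434,118) and (450,180), and turquoise (383,254). Only the white one fits. I'll confirm it in an enlarged crop.

```bash
python3 - <<'E'
import cv2
im=cv2.imread("pics/top0.png"); h=cv2.cvtColor(im,cv2.COLOR_BGR2HSV)
cv2.imwrite("pics/crop1.png",cv2.resize(im[140:300,160:500],None,fx=2.3,fy=2.3,interpolation=cv2.INTER_CUBIC))
for n,(u,v) in dict(slate=(207,270),sq=(308,190),sq2=(275,158),ob=(380,203),ob2=(375,158),dtop=(380,170),dside=(374,187),rd=(446,257),htop=(472,258),hside=(459,258),lid=(285,168),jarside=(293,186),wood=(340,220)).items(): print(n,h[v,u])
E
```

```text
slate [20 19 81]
sq [ 21  64 151]
sq2 [ 21  66 173]
ob [21 59 74]
ob2 [ 22  68 164]
dtop [102  30 213]
dside [30 44 52]
rd [ 22  64 163]
htop [ 13 192 174]
hside [37 46 50]
lid [ 13 184 195]
jarside [26 37 55]
wood [ 14 173 149]
```

View pics/crop1.png

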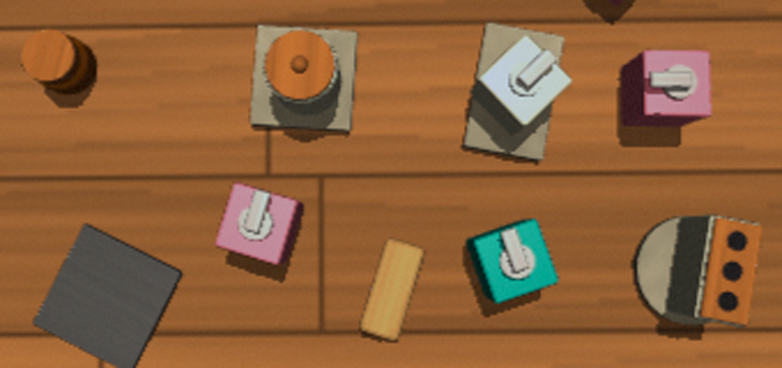

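The crop confirms it: the white dispenser is at full-image (387,175) on the oblong stand, and the pink and turquoise ones are ignored. The nail brush is at (330,266) and the candle jar at (185,167).

```bash
cat > h.py <<'E'
import cv2,numpy as np
from plant import manip
def ray(f,uv,z):
    uv=np.atleast_2d(uv).astype(float)
    d=np.c_[uv,np.ones(len(uv))]@np.linalg.inv(f["mtx"]).T@f["R"]
    c=-f["R"].T@f["t"]
    return (c+d*((z-c[2])/d[:,2])[:,None])[:,:2]
def blob(m,win):
    u0,v0,u1,v1=win; k=np.zeros_like(m); k[v0:v1,u0:u1]=m[v0:v1,u0:u1]
    k=cv2.morphologyEx(k,cv2.MORPH_OPEN,np.ones((2,2),np.uint8))
    cs,_=cv2.findContours(k,cv2.RETR_EXTERNAL,cv2.CHAIN_APPROX_NONE)
    return max(cs,key=cv2.contourArea)[:,0]
def rect(f,c,z):
    p=ray(f,c+0.,z)*1000
    (cx,cy),(w,h),a=cv2.minAreaRect(p.astype(np.float32))
    if w<h: w,h,a=h,w,a+90
    return np.round([cx,cy,w,h,(a+90)%180-90],1)  # mm, long side angle in deg from +x
def circ(p):
    A=np.c_[2*p,np.ones(len(p))]; x=np.linalg.lstsq(A,(p**2).sum(1),rcond=None)[0]
    return x[:2],np.sqrt(x[2]+x[0]**2+x[1]**2)
E
python3 - <<'E'
from h import *
f=manip.grab_frame("top"); im=f["img"]; H=cv2.cvtColor(im,cv2.COLOR_BGR2HSV)
I=lambda a,b:cv2.inRange(H,a,b)
low=I((0,0,30),(179,110,255)); stand=I((17,48,60),(30,85,255)); white=I((85,0,120),(130,80,255))
print("slate",rect(f,blob(low,(165,230,245,310)),.010))
print("square",rect(f,blob(low,(262,145,322,205)),.015))
print("oblong",rect(f,blob(stand,(355,145,412,215)),.015), "low&~white",rect(f,blob(low&~white,(355,145,412,215)),.015))
print("disp top",rect(f,blob(white,(360,148,415,205)),.091))
c=blob(low,(430,225,464,290)); p=ray(f,c,.015)*1000; p=p[c[:,0]<452]
print("round",circ(p))
hol=cv2.morphologyEx(I((0,0,0),(179,255,75)),cv2.MORPH_OPEN,np.ones((2,2),np.uint8)); n,_,st,ce=cv2.connectedComponentsWithStats(hol[225:290,468:495]); 
for s,q in zip(st[1:],ce[1:]): print("hole",s[4],q+[468,225],ray(f,q+[468,225],.1)*1000)
lid=I((8,130,60),(18,255,255)); c=blob(lid,(272,150,312,190)); print("lid",circ(ray(f,c,.101)*1000),rect(f,c,.101))
nb=I((15,90,150),(24,150,255)); print("nail",rect(f,blob(nb,(310,238,350,295)),.03))
for n,q,z in(("candle",(182,165),.062),("pinkA",(273,238),.076),("turq",(384,253),.076),("pinkB",(454,179),.076),("knob",(290,168),.11)): print(n,ray(f,q,z)*1000)
R=cv2.Rodrigues
from scipy.spatial.transform import Rotation as Ro
q=manip.state()["tool_rot"]; print(Ro.from_quat(q[[1,2,3,0]]).as_matrix().round(3))
E
```

```text
slate [440.4 260.6 100.2  99.3  63.5]
square [636.8  84.3  92.2  91.9  -4.3]
oblong [589.4 -98.3  70.1  47.   78.6] low&~white [ 621.  -111.3  116.5   85.6  -12.3]
disp top [ 620.6 -102.5   50.3   49.   -45.5]
round (array([ 461.64028844, -254.16386229]), np.float64(46.222655137322626))
hole 7 [468. 238.] [[ 500.88164279 -242.15277985]]
hole 51 [481.03921569 245.43137255] [[ 487.23501002 -265.05163767]]
hole 53 [478.88679245 258.43396226] [[ 463.85724123 -259.9681618 ]]
hole 52 [477.05769231 271.65384615] [[ 440.2429295  -255.47853106]]
lid (array([632.58303978,  81.05828759]), np.float64(27.560767520021155)) [ 6.331e+02  8.170e+01  5.510e+01  5.430e+01 -3.000e-01]
nail [447.5   6.9  77.1  27.2 -21.5]
candle [[649.96423487 300.40486665]]
pinkA [[504.162908   117.25504521]]
turq [[474.29183483 -92.3203758 ]]
pinkB [[ 613.71360938 -229.5732253 ]]
knob [[632.25512943  81.85745472]]
[[ 0.97   0.243 -0.   ]
 [ 0.243 -0.97   0.002]
 [ 0.    -0.002 -1.   ]]
```

move_arm(
  rows=[
    [2.7,-2.3,0,0,0,0,1],
    [2.7,-2.3,0,0,0,0,1],
    [2.7,-2.3,0,0,0,0,1],
    [2.7,-2.3,0,0,0,0,1],
    [2.7,-2.3,0,0,0,0,1],
    [2.7,-2.3,0,0,0,0,1],
    [2.7,-2.3,0,0,0,0,1],
    [2.7,-2.3,0,0,0,0,1],
    [2.7,-2.3,0,0,0,0,1],
    [2.7,-2.3,0,0,0,0,1],
    [2.7,-2.3,0,0,0,0,1],
    [2.7,-2.3,0,0,0,0,1],
    [2.7,-2.3,0,0,0,0,1],
    [2.7,-2.3,0,0,0,0,1],
    [2.7,-2.3,0,0,0,0,1],
    [2.7,-2.3,0,0,0,0,1],
    [2.7,-2.3,0,0,0,0,1],
    [2.7,-2.3,0,0,0,0,1],
    [2.7,-2.3,0,0,0,0,1],
    [2.7,-2.3,0,0,0,0,1],
  ],
)

```text
time: 1.82
tool_pos: [0.5645, -0.0268, 0.25]
tool_rot: [-0.0, 0.992, 0.123, -0.0]
contact_force: [0.1, 0.1, 0.8]
gripper_width: 0.996
grasp_force: 0.0
```

```bash
cat > d.py <<'E'
import sys
from h import *
from scipy.spatial.transform import Rotation as Ro
s=manip.state(); q=s["tool_rot"]; M=Ro.from_quat(q[[1,2,3,0]]).as_matrix()
x,y,z,yaw=map(float,sys.argv[1:5]); yaw0=np.degrees(np.arctan2(M[1,0],M[0,0]))
d=M.T@(np.array([x,y,z])/1000-s["tool_pos"])*100
print("t",round(s["time"],2),"pos",(s["tool_pos"]*1000).round(1),"yaw",yaw0.round(2),"tilt",M[:,2].round(3))
print("tool shift cm",d.round(2),"dist",np.linalg.norm(d).round(2),"az deg",round((yaw0-yaw+180)%360-180,2))
print("grip",s["gripper_width"].round(3),s["grasp_force"].round(1),"F",s["contact_force"].round(1),"j6",np.degrees(s["joint_pos"][5]).round())
E
python3 d.py 632.5 81.5 200 14.08
python3 - <<'E'
from h import *
f=manip.grab_frame("top")
c=np.array([(487,24),(563,38),(541,160),(464,148)])/2.3+[160,140]
print(rect(f,c,.015), ray(f,c,.015).mean(0))
E
```

```text
t 1.82 pos [564.5 -26.8 250. ] yaw 14.1 tilt [-0. -0. -1.]
tool shift cm [ 9.24 -8.85  4.99] dist 13.73 az deg 0.02
[ 622.2 -104.   115.7   69.8  -11.6] [ 0.62281357 -0.10401595]Traceback (most recent call last):
  File "d.py", line 9, in <module>
    print("grip",s["gripper_width"].round(3),s["grasp_force"].round(1),"F",s["contact_force"].round(1),"j6",np.degrees(s["joint_pos"][5]).round())
                 ^^^^^^^^^^^^^^^^^^^^^^^^
AttributeError: 'float' object has no attribute 'round'
```

```bash
sed -i 's/s\["gripper_width"\].round(3),s\["grasp_force"\].round(1)/round(s["gripper_width"],3),round(s["grasp_force"],1)/' d.py
```

move_arm(
  rows=[
    [1.54,-1.475,0,0,0,0,1],
    [1.54,-1.475,0,0,0,0,1],
    [1.54,-1.475,0,0,0,0,1],
    [1.54,-1.475,0,0,0,0,1],
    [1.54,-1.475,0,0,0,0,1],
    [1.54,-1.475,0,0,0,0,1],
    [0,0,2,0,0,0,1],
    [0,0,2,0,0,0,1],
    [0,0,2,0,0,0,1],
    [0,0,2,0,0,0,1],
    [0,0,1,0,0,0,1],
    [0,0,0,0,0,0,1],
  ],
)

```text
time: 2.87
tool_pos: [0.6298, 0.0796, 0.1564]
tool_rot: [-0.0, 0.992, 0.123, -0.003]
contact_force: [-0.3, 0.0, -0.4]
gripper_width: 1.0
grasp_force: 0.0
```

```bash
python3 d.py 632.5 81.5 65 14.08; python3 - <<'E'
from h import *
a=manip.grab_frame("scene")["img"][140:300,220:480]
cv2.imwrite("pics/s1.png",cv2.resize(a,None,fx=3,fy=3))
E
```

```text
t 2.87 pos [629.8  79.6 156.4] yaw 14.08 tilt [-0.007 -0.    -1.   ]
tool shift cm [ 0.37 -0.1   9.14] dist 9.14 az deg 0.0
grip 1.0 0.0 F [-0.3  0.  -0.4] j6 76.0
```

View pics/s1.png

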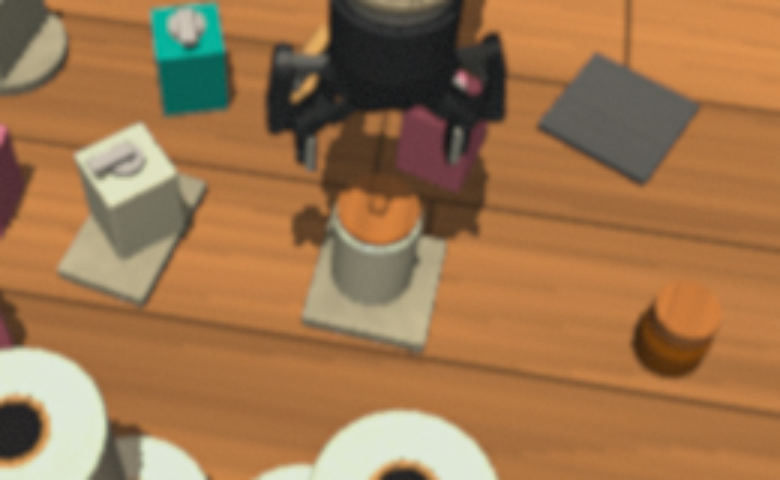

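The gripper straddles the jar evenly, with the jar at crop (375,240) and nothing in the way, so I'm descending.

move_arm(
  rows=[
    [0,0,1.2,0,0,0,1],
    [0,0,1.2,0,0,0,1],
    [0,0,1.2,0,0,0,1],
    [0,0,1.2,0,0,0,1],
    [0,0,1.2,0,0,0,1],
    [0,0,1.2,0,0,0,1],
    [0,0,1.2,0,0,0,1],
    [0,0,1,0,0,0,1],
    [0,0,0,0,0,0,1],
    [0,0,0,0,0,0,1],
    [0,0,0,0,0,0,1],
  ],
)

```text
time: 3.83
tool_pos: [0.6325, 0.0797, 0.0668]
tool_rot: [0.0, 0.992, 0.123, 0.0]
contact_force: [-0.0, 0.3, -1.2]
gripper_width: 0.999
grasp_force: 0.0
```

```bash
python3 d.py 632.5 81.5 65 14.08
```

```text
t 3.83 pos [632.5  79.7  66.8] yaw 14.09 tilt [ 0.001  0.    -1.   ]
tool shift cm [ 0.04 -0.17  0.18] dist 0.26 az deg 0.01
grip 0.999 0.0 F [-0.   0.3 -1.2] j6 76.0
```

move_arm(
  rows=[
    [0,-0.15,0.1,0,0,0,1],
    [0,0,0,0,0,0,-1],
    [0,0,0,0,0,0,-1],
    [0,0,0,0,0,0,-1],
    [0,0,0,0,0,0,-1],
    [0,0,0,0,0,0,-1],
    [0,0,0,0,0,0,-1],
    [0,0,0,0,0,0,-1],
    [0,0,0,0,0,0,-1],
    [0,0,0,0,0,0,-1],
  ],
)

```text
time: 4.67
tool_pos: [0.6325, 0.0813, 0.0665]
tool_rot: [0.0, 0.992, 0.123, 0.001]
contact_force: [-0.4, 1.1, 4.5]
gripper_width: 0.71
grasp_force: 65.6
```

```bash
python3 d.py 440.4 260.6 62 14.08
```

```text
t 4.67 pos [632.5  81.3  66.5] yaw 14.08 tilt [ 0.002  0.    -1.   ]
tool shift cm [-14.27 -22.07   0.41] dist 26.28 az deg 0.0
grip 0.71 65.6 F [-0.4  1.1  4.5] j6 77.0
```

move_arm(
  rows=[
    [0,0,-0.6,0,0,0,-1],
    [0,0,-1.2,0,0,0,-1],
    [0,0,-1.6,0,0,0,-1],
    [0,0,-1.6,0,0,0,-1],
    [0,0,-1.6,0,0,0,-1],
    [0,0,-1.6,0,0,0,-1],
    [0,0,-1.2,0,0,0,-1],
    [0,0,-0.6,0,0,0,-1],
    [-0.6,-0.9,0,0,0,0,-1],
    [-1.3,-2,0,0,0,0,-1],
    [-1.5,-2.3,0,0,0,0,-1],
    [-1.5,-2.3,0,0,0,0,-1],
    [-1.5,-2.3,0,0,0,0,-1],
    [-1.5,-2.3,0,0,0,0,-1],
    [-1.5,-2.3,0,0,0,0,-1],
    [-1.5,-2.3,0,0,0,0,-1],
    [-1.5,-2.3,0,0,0,0,-1],
    [-1.1,-1.8,0,0,0,0,-1],
    [-0.8,-1.2,0,0,0,0,-1],
    [0,0,0,0,0,0,-1],
  ],
)

```text
time: 6.33
tool_pos: [0.4359, 0.2611, 0.1635]
tool_rot: [-0.0, 0.992, 0.124, -0.002]
contact_force: [-0.2, -0.1, -2.3]
gripper_width: 0.715
grasp_force: 65.7
```

```bash
python3 d.py 440.4 260.6 62 14.08
```

```text
t 6.33 pos [435.9 261.1 163.5] yaw 14.27 tilt [-0.004 -0.    -1.   ]
tool shift cm [ 0.46  0.17 10.15] dist 10.16 az deg 0.19
grip 0.715 65.7 F [-0.2 -0.1 -2.3] j6 98.0
```

move_arm(
  rows=[
    [0,0,0.6,0,0,0,-1],
    [0,0,1.4,0,0,0,-1],
    [0,0,1.6,0,0,0,-1],
    [0,0,1.6,0,0,0,-1],
    [0,0,1.6,0,0,0,-1],
    [0,0,1.2,0,0,0,-1],
    [0,0,0.8,0,0,0,-1],
    [0,0,0.6,0,0,0,-1],
    [0,0,0.3,0,0,0,-1],
    [0,0,0,0,0,0,-1],
    [0,0,0,0,0,0,-1],
  ],
)

```text
time: 7.25
tool_pos: [0.4399, 0.2599, 0.0689]
tool_rot: [-0.0, 0.992, 0.123, 0.001]
contact_force: [0.3, 0.2, -2.7]
gripper_width: 0.716
grasp_force: 65.7
```

```bash
python3 d.py 440.4 260.6 62 14.08
```

```text
t 7.25 pos [439.9 259.9  68.9] yaw 14.08 tilt [ 0.001  0.    -1.   ]
tool shift cm [ 0.06 -0.05  0.69] dist 0.69 az deg -0.0
grip 0.716 65.7 F [ 0.3  0.2 -2.7] j6 98.0
```

move_arm(
  rows=[
    [0,0,0.3,0,0,0,-1],
    [0,0,0.2,0,0,0,-1],
    [0,0,0.15,0,0,0,-1],
    [0,0,0.1,0,0,0,-1],
    [0,0,0,0,0,0,-1],
    [0,0,0,0,0,0,-1],
  ],
)

```text
time: 7.75
tool_pos: [0.4396, 0.2599, 0.0615]
tool_rot: [-0.0, 0.992, 0.123, 0.0]
contact_force: [-2.5, -0.7, 3.1]
gripper_width: 0.715
grasp_force: 66.0
```

```bash
python3 d.py 440.4 260.6 62 14.08
```

```text
t 7.75 pos [439.6 259.9  61.5] yaw 14.09 tilt [ 0.  0. -1.]
tool shift cm [ 0.09 -0.05 -0.05] dist 0.12 az deg 0.01
grip 0.715 66.0 F [-2.5 -0.7  3.1] j6 98.0
```

move_arm(
  rows=[
    [0,0,0,0,0,0,0],
    [0,0,0,0,0,0,0.5],
    [0,0,0,0,0,0,1],
    [0,0,0,0,0,0,1],
    [0,0,0,0,0,0,1],
    [0,0,0,0,0,0,1],
    [0,0,-0.8,0,0,0,1],
    [0,0,-1.5,0,0,0,1],
    [0,0,-2,0,0,0,1],
    [0,0,-2,0,0,0,1],
    [0,0,-2,0,0,0,1],
    [0,0,-2,0,0,0,1],
    [0,0,-1.2,0,0,0,1],
    [0,0,0,0,0,0,1],
  ],
)

```text
time: 8.92
tool_pos: [0.4413, 0.2605, 0.1798]
tool_rot: [-0.001, 0.992, 0.123, 0.003]
contact_force: [0.6, 0.0, 0.8]
gripper_width: 0.998
grasp_force: 0.0
```

```bash
python3 d.py 620.6 -102.5 180 45; python3 - <<'E'
from h import *
a=manip.grab_frame("scene")["img"][140:300,180:480]
cv2.imwrite("pics/s2.png",cv2.resize(a,None,fx=2.6,fy=2.6))
f=manip.grab_frame("top");cv2.imwrite("pics/top1.png",f["img"])
H=cv2.cvtColor(f["img"],cv2.COLOR_BGR2HSV)
low=cv2.inRange(H,(0,0,30),(179,110,255))
print(rect(f,blob(low,(262,145,322,205)),.015))
E
```

```text
t 8.92 pos [441.3 260.5 179.8] yaw 14.09 tilt [ 0.006  0.003 -1.   ]
tool shift cm [ 8.55 39.58  0.  ] dist 40.49 az deg -30.91
grip 0.998 0.0 F [0.6 0.  0.8] j6 98.0
[636.9  84.3  92.2  91.9  -4.1]
```

View pics/s2.png

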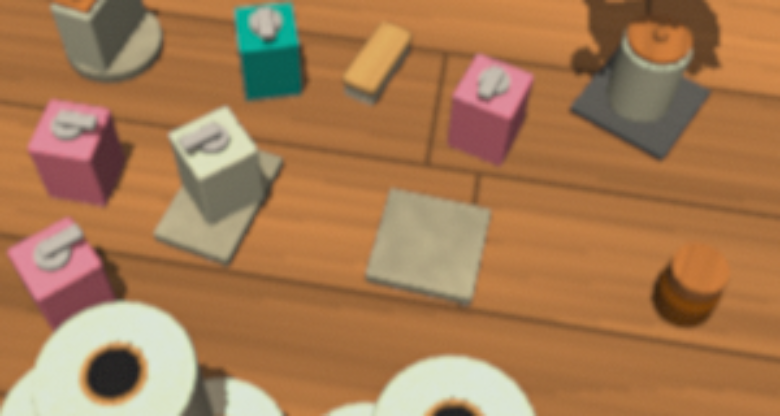

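The jar stands upright on the slate at crop (650,70), and the square stand is free at crop (430,245).

move_arm(
  rows=[
    [0.61,2.83,0,0,0,0,1],
    [0.61,2.83,0,0,0,0,1],
    [0.61,2.83,0,0,0,0,1],
    [0.61,2.83,0,0,0,0,1],
    [0.61,2.83,0,0,0,0,1],
    [0.61,2.83,0,0,0,0,1],
    [0.61,2.83,0,0,0,0,1],
    [0.61,2.83,0,0,0,0,1],
    [0.61,2.83,0,0,0,0,1],
    [0.61,2.83,0,0,0,0,1],
    [0.61,2.83,0,0,0,0,1],
    [0.61,2.83,0,0,0,0,1],
    [0.61,2.83,0,0,0,0,1],
    [0.61,2.83,0,0,0,0,1],
    [0,0,0,0,0,-6.2,1],
    [0,0,0,0,0,-6.2,1],
    [0,0,0,0,0,-6.2,1],
    [0,0,0,0,0,-6.2,1],
    [0,0,0,0,0,-6.2,1],
    [0,0,0,0,0,0,1],
  ],
)

```text
time: 10.68
tool_pos: [0.6175, -0.1035, 0.1732]
tool_rot: [-0.001, 0.923, 0.384, -0.002]
contact_force: [0.3, 1.0, -0.1]
gripper_width: 0.999
grasp_force: 0.0
```

```bash
python3 d.py 620.6 -102.5 65 45; python3 - <<'E'
from h import *
f=manip.grab_frame("scene"); a=f["img"][130:260,190:340]
cv2.imwrite("pics/s3.png",cv2.resize(a,None,fx=4,fy=4))
E
```

```text
t 10.68 pos [ 617.5 -103.5  173.2] yaw 45.18 tilt [-0.004  0.001 -1.   ]
tool shift cm [ 0.31  0.19 10.82] dist 10.82 az deg 0.18
grip 0.999 0.0 F [ 0.3  1.  -0.1] j6 29.0
```

View pics/s3.png

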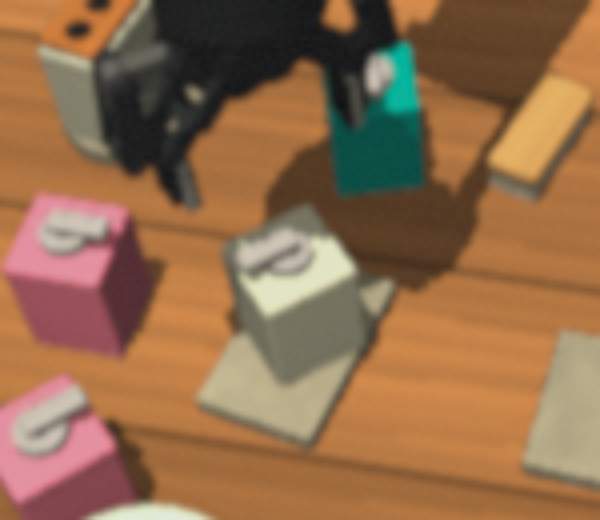

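The dispenser is below the open jaws, with its top centred at about crop (290,258). I'll cross-check its centre from this view.

```bash
python3 - <<'E'
from h import *
f=manip.grab_frame("scene")
c=np.array([(225,243),(308,205),(360,268),(268,315)])/4+[190,130]
p=ray(f,c,.091)*1000; print(p.round(),p.mean(0),rect(f,c,.091))
E
python3 d.py 620.6 -102.5 65 45
```

```text
[[ 620. -138.]
 [ 586. -100.]
 [ 623.  -62.]
 [ 661. -102.]] [ 622.75025029 -100.54461294] [ 622.5 -100.9   55.7   54.5  -46.5]
t 10.78 pos [ 617.8 -103.5  173.9] yaw 44.92 tilt [-0.003  0.001 -1.   ]
tool shift cm [ 0.29  0.15 10.89] dist 10.89 az deg -0.08
grip 0.998 0.0 F [ 0.5 -0.3 -0. ] j6 29.0
```

move_arm(
  rows=[
    [0,0,0.8,0,0,0,1],
    [0,0,1.5,0,0,0,1],
    [0,0,1.5,0,0,0,1],
    [0,0,1.2,0,0,0,1],
    [0,0,0,0,0,0,1],
    [0,0,0,0,0,0,1],
    [0,0,0,0,0,0,1],
  ],
)

```text
time: 11.37
tool_pos: [0.619, -0.1038, 0.1263]
tool_rot: [0.0, 0.924, 0.383, 0.0]
contact_force: [-0.1, 0.1, 1.0]
gripper_width: 0.998
grasp_force: 0.0
```

```bash
python3 d.py 621.5 -101.5 66 44.5
```

```text
t 11.37 pos [ 619.  -103.8  126.3] yaw 45.06 tilt [ 0.001 -0.    -1.   ]
tool shift cm [0.34 0.01 6.03] dist 6.04 az deg 0.56
grip 0.998 0.0 F [-0.1  0.1  1. ] j6 29.0
```

move_arm(
  rows=[
    [0.3,0,0.6,0,0,0,1],
    [0,0,1,0,0,0,1],
    [0,0,1.2,0,0,0,1],
    [0,0,1.2,0,0,0,1],
    [0,0,1,0,0,0,1],
    [0,0,0.6,0,0,0,1],
    [0,0,0.4,0,0,0,1],
    [0,0,0,0,0,0,1],
    [0,0,0,0,0,0,1],
    [0,0,0,0,0,0,1],
    [0,0,0,0,0,0,-1],
    [0,0,0,0,0,0,-1],
    [0,0,0,0,0,0,-1],
    [0,0,0,0,0,0,-1],
    [0,0,0,0,0,0,-1],
    [0,0,0,0,0,0,-1],
    [0,0,0,0,0,0,-1],
    [0,0,0,0,0,0,-1],
    [0,0,0,0,0,0,-1],
    [0,0,0,0,0,0,-1],
  ],
)

```text
time: 13.03
tool_pos: [0.6215, -0.1018, 0.0669]
tool_rot: [0.001, 0.924, 0.383, 0.001]
contact_force: [1.4, 0.7, 5.8]
gripper_width: 0.65
grasp_force: 64.1
```

```bash
python3 d.py 636.9 84.3 66 85.8
```

```text
t 13.03 pos [ 621.5 -101.8   66.9] yaw 45.08 tilt [ 0.002 -0.    -1.   ]
tool shift cm [ 14.27 -12.06   0.08] dist 18.68 az deg -40.72
grip 0.65 64.1 F [1.4 0.7 5.8] j6 29.0
```

move_arm(
  rows=[
    [0,0,-0.6,0,0,0,-1],
    [0,0,-1.2,0,0,0,-1],
    [0,0,-1.6,0,0,0,-1],
    [0,0,-1.6,0,0,0,-1],
    [0,0,-1.6,0,0,0,-1],
    [0,0,-1.2,0,0,0,-1],
    [0,0,-0.6,0,0,0,-1],
    [0,0,0,0,0,0,-1],
    [0.8,-0.7,0,0,0,0,-1],
    [1.5,-1.26,0,0,0,0,-1],
    [2,-1.7,0,0,0,0,-1],
    [2.1,-1.77,0,0,0,0,-1],
    [2.1,-1.77,0,0,0,0,-1],
    [2,-1.7,0,0,0,0,-1],
    [1.6,-1.35,0,0,0,0,-1],
    [1.3,-1.1,0,0,0,0,-1],
    [0.87,-0.71,0,0,0,0,-1],
    [0,0,0,0,0,0,-1],
  ],
)

```text
time: 14.53
tool_pos: [0.6352, 0.0872, 0.1482]
tool_rot: [-0.001, 0.923, 0.385, -0.001]
contact_force: [0.7, 0.3, -4.3]
gripper_width: 0.654
grasp_force: 63.8
```

move_arm(
  rows=[
    [0,0,0,0,0,-2.7,-1],
    [0,0,0,0,0,-5,-1],
    [0,0,0,0,0,-6,-1],
    [0,0,0,0,0,-6,-1],
    [0,0,0,0,0,-6,-1],
    [0,0,0,0,0,-6,-1],
    [0,0,0,0,0,-5,-1],
    [0,0,0,0,0,-4,-1],
    [0,0,0,0,0,0,-1],
    [0,0,0,0,0,0,-1],
    [0,0,0,0,0,0,-1],
  ],
)

```text
time: 15.45
tool_pos: [0.6359, 0.0841, 0.1493]
tool_rot: [-0.0, 0.733, 0.68, -0.0]
contact_force: [0.2, -0.7, -3.0]
gripper_width: 0.651
grasp_force: 64.1
```

```bash
python3 d.py 636.9 84.3 66.5 85.8
```

```text
t 15.45 pos [635.9  84.1 149.3] yaw 85.67 tilt [-0.001 -0.    -1.   ]
tool shift cm [0.03 0.11 8.28] dist 8.29 az deg -0.13
grip 0.651 64.1 F [ 0.2 -0.7 -3. ] j6 5.0
```

move_arm(
  rows=[
    [0,0,0.6,0,0,0,-1],
    [0,0,1.2,0,0,0,-1],
    [0,0,1.5,0,0,0,-1],
    [0,0,1.5,0,0,0,-1],
    [0,0,1.2,0,0,0,-1],
    [0,0,0.8,0,0,0,-1],
    [0,0,0.5,0,0,0,-1],
    [0,0,0.3,0,0,0,-1],
    [0,0,0,0,0,0,-1],
    [0,0,0,0,0,0,-1],
  ],
)

```text
time: 16.28
tool_pos: [0.6366, 0.0846, 0.0743]
tool_rot: [0.0, 0.733, 0.681, 0.0]
contact_force: [0.3, -0.2, -3.2]
gripper_width: 0.645
grasp_force: 64.1
```

```bash
python3 d.py 636.9 84.3 66.5 85.8
```

```text
t 16.28 pos [636.6  84.6  74.3] yaw 85.78 tilt [ 0.001  0.    -1.   ]
tool shift cm [-0.02  0.03  0.78] dist 0.78 az deg -0.02
grip 0.645 64.1 F [ 0.3 -0.2 -3.2] j6 5.0
```

move_arm(
  rows=[
    [0,0,0.3,0,0,0,-1],
    [0,0,0.25,0,0,0,-1],
    [0,0,0.15,0,0,0,-1],
    [0,0,0.1,0,0,0,-1],
    [0,0,0,0,0,0,-1],
    [0,0,0,0,0,0,-1],
  ],
)

```text
time: 16.78
tool_pos: [0.6365, 0.0845, 0.0669]
tool_rot: [0.0, 0.733, 0.681, 0.0]
contact_force: [-3.6, 0.1, 2.9]
gripper_width: 0.652
grasp_force: 64.3
```

move_arm(
  rows=[
    [0,0,0,0,0,0,0],
    [0,0,0,0,0,0,0.5],
    [0,0,0,0,0,0,1],
    [0,0,0,0,0,0,1],
    [0,0,0,0,0,0,1],
    [0,0,0,0,0,0,1],
    [0,0,-0.8,0,0,0,1],
    [0,0,-1.5,0,0,0,1],
    [0,0,-2,0,0,0,1],
    [0,0,-2,0,0,0,1],
    [0,0,-2,0,0,0,1],
    [0,0,-2,0,0,0,1],
    [0,0,-1.2,0,0,0,1],
    [0,0,0,0,0,0,1],
    [0,0,0,0,0,0,1],
  ],
)

```text
time: 18.03
tool_pos: [0.6367, 0.0846, 0.1822]
tool_rot: [0.001, 0.733, 0.681, 0.001]
contact_force: [-0.9, 0.7, -0.2]
gripper_width: 0.999
grasp_force: 0.0
```

```bash
python3 d.py 463.9 -260 180 -11.5; python3 - <<'E'
from h import *
f=manip.grab_frame("top");im=f["img"];cv2.imwrite("pics/top2.png",im)
H=cv2.cvtColor(im,cv2.COLOR_BGR2HSV)
low=cv2.inRange(H,(0,0,30),(179,110,255))
print("oblong",rect(f,blob(low,(352,145,415,215)),.015))
E
```

```text
t 18.03 pos [636.7  84.6 182.2] yaw 85.79 tilt [ 0.002  0.    -1.   ]
tool shift cm [-35.63 -14.7    0.18] dist 38.55 az deg 97.29
grip 0.999 0.0 F [-0.9  0.7 -0.2] j6 5.0
oblong [ 622.4 -105.3  116.2   71.4  -11.6]
```

Oblong stand: (622.4, -105.3), -11.6°. Next is the holder.

move_arm(
  rows=[
    [-1.5,-0.6,0,0,0,0,1],
    [-2.7,-1.1,0,0,0,0,1],
    [-2.7,-1.1,0,0,0,0,1],
    [-2.7,-1.1,0,0,0,0,1],
    [-2.7,-1.1,0,0,0,0,1],
    [-2.7,-1.1,0,0,0,0,1],
    [-2.7,-1.1,0,0,0,0,1],
    [-2.7,-1.1,0,0,0,0,1],
    [-2.7,-1.1,0,0,0,0,1],
    [-2.7,-1.1,0,0,0,0,1],
    [-2.7,-1.1,0,0,0,0,1],
    [-2.7,-1.1,0,0,0,0,1],
    [-2.7,-1.1,0,0,0,0,1],
    [-1.73,-0.9,0,0,0,0,1],
    [0,0,0,0,0,0,1],
  ],
)

```text
time: 19.33
tool_pos: [0.4604, -0.2624, 0.1789]
tool_rot: [-0.001, 0.734, 0.679, -0.001]
contact_force: [-0.2, 0.7, 0.9]
gripper_width: 1.0
grasp_force: 0.0
```

move_arm(
  rows=[
    [0,0,0,0,0,4,1],
    [0,0,0,0,0,6,1],
    [0,0,0,0,0,6,1],
    [0,0,0,0,0,6,1],
    [0,0,0,0,0,6,1],
    [0,0,0,0,0,6,1],
    [0,0,0,0,0,6,1],
    [0,0,0,0,0,6,1],
    [0,0,0,0,0,6,1],
    [0,0,0,0,0,6,1],
    [0,0,0,0,0,6,1],
    [0,0,0,0,0,6,1],
    [0,0,0,0,0,6,1],
    [0,0,0,0,0,6,1],
    [0,0,0,0,0,6,1],
    [0,0,0,0,0,6,1],
    [0,0,0,0,0,3.3,1],
    [0,0,0,0,0,0,1],
    [0,0,0,0,0,0,1],
    [0,0,0,0,0,0,1],
  ],
)

```text
time: 21.0
tool_pos: [0.463, -0.2595, 0.18]
tool_rot: [-0.0, 0.995, -0.1, -0.001]
contact_force: [0.4, 0.1, -1.1]
gripper_width: 0.994
grasp_force: 0.0
```

```bash
python3 d.py 463.9 -260 66 -11.5; python3 - <<'E'
from h import *
f=manip.grab_frame("scene"); a=f["img"][110:260,170:400]
cv2.imwrite("pics/s4.png",cv2.resize(a,None,fx=3.4,fy=3.4))
E
```

```text
t 21.0 pos [ 463.  -259.5  180. ] yaw -11.43 tilt [-0.001  0.001 -1.   ]
tool shift cm [ 0.12  0.04 11.4 ] dist 11.4 az deg 0.07
grip 0.994 0.0 F [ 0.4  0.1 -1.1] j6 64.0
```

View pics/s4.png

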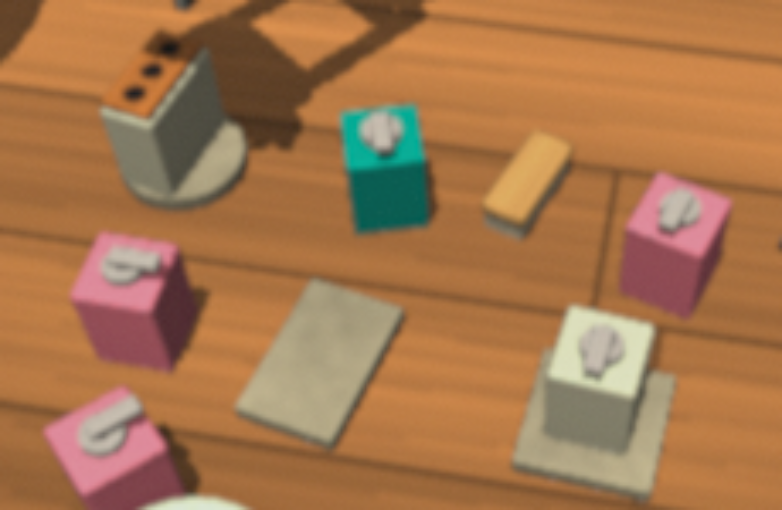

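The dispenser is centred and aligned on the square stand (crop 600,400), the oblong stand is free (320,360), and the holder is at (165,120). Now the holder grasp.

move_arm(
  rows=[
    [0.1,0,0.8,0,0,0,1],
    [0,0,1.5,0,0,0,1],
    [0,0,1.6,0,0,0,1],
    [0,0,1.6,0,0,0,1],
    [0,0,1.6,0,0,0,1],
    [0,0,1.5,0,0,0,1],
    [0,0,1.2,0,0,0,1],
    [0,0,0.8,0,0,0,1],
    [0,0,0.6,0,0,0,1],
    [0,0,0.1,0,0,0,1],
    [0,0,0,0,0,0,1],
    [0,0,0,0,0,0,1],
    [0,0,0,0,0,0,1],
  ],
)

```text
time: 22.13
tool_pos: [0.4649, -0.2606, 0.0688]
tool_rot: [0.0, 0.995, -0.1, 0.001]
contact_force: [-0.2, 0.2, 0.9]
gripper_width: 1.001
grasp_force: 0.0
```

move_arm(
  rows=[
    [0,0,0,0,0,0,-1],
    [0,0,0,0,0,0,-1],
    [0,0,0,0,0,0,-1],
    [0,0,0,0,0,0,-1],
    [0,0,0,0,0,0,-1],
    [0,0,0,0,0,0,-1],
    [0,0,0,0,0,0,-1],
    [0,0,0,0,0,0,-1],
    [0,0,0,0,0,0,-1],
    [0,0,0,0,0,0,-1],
    [0,0,0,0,0,0,-1],
    [0,0,0,0,0,0,-1],
  ],
)

```text
time: 23.13
tool_pos: [0.4646, -0.2604, 0.0682]
tool_rot: [0.0, 0.995, -0.1, 0.0]
contact_force: [0.6, 1.2, 5.1]
gripper_width: 0.485
grasp_force: 61.4
```

```bash
python3 d.py 622.4 -105.3 66 -11.6
```

```text
t 23.13 pos [ 464.6 -260.4   68.2] yaw -11.52 tilt [ 0.001 -0.    -1.   ]
tool shift cm [ 12.36 -18.34   0.23] dist 22.12 az deg 0.08
grip 0.485 61.4 F [0.6 1.2 5.1] j6 64.0
```

move_arm(
  rows=[
    [0,0,-0.6,0,0,0,-1],
    [0,0,-1.2,0,0,0,-1],
    [0,0,-1.7,0,0,0,-1],
    [0,0,-1.7,0,0,0,-1],
    [0,0,-1.7,0,0,0,-1],
    [0,0,-1.6,0,0,0,-1],
    [0,0,-1.2,0,0,0,-1],
    [0,0,-0.6,0,0,0,-1],
    [0,0,0,0,0,0,-1],
    [0.6,-0.89,0,0,0,0,-1],
    [1.2,-1.78,0,0,0,0,-1],
    [1.5,-2.22,0,0,0,0,-1],
    [1.5,-2.22,0,0,0,0,-1],
    [1.5,-2.22,0,0,0,0,-1],
    [1.5,-2.22,0,0,0,0,-1],
    [1.5,-2.22,0,0,0,0,-1],
    [1.3,-1.93,0,0,0,0,-1],
    [1.1,-1.6,0,0,0,0,-1],
    [0.66,-1.04,0,0,0,0,-1],
    [0,0,0,0,0,0,-1],
  ],
)

```text
time: 24.8
tool_pos: [0.6226, -0.1027, 0.1691]
tool_rot: [-0.001, 0.995, -0.099, -0.001]
contact_force: [0.0, -0.4, -2.0]
gripper_width: 0.485
grasp_force: 61.2
```

move_arm(
  rows=[
    [0,0,0.6,0,0,0,-1],
    [0,0,1.2,0,0,0,-1],
    [0,0,1.6,0,0,0,-1],
    [0,0,1.6,0,0,0,-1],
    [0,0,1.5,0,0,0,-1],
    [0,0,1.2,0,0,0,-1],
    [0,0,0.8,0,0,0,-1],
    [0,0,0.5,0,0,0,-1],
    [0,0,0.3,0,0,0,-1],
    [0,0,0,0,0,0,-1],
    [0,0,0,0,0,0,-1],
  ],
)

```text
time: 25.72
tool_pos: [0.6226, -0.1053, 0.0785]
tool_rot: [0.0, 0.995, -0.1, 0.001]
contact_force: [0.2, -0.3, -2.7]
gripper_width: 0.485
grasp_force: 61.1
```

```bash
python3 d.py 622.4 -105.3 68 -11.6;  python3 - <<'E'
from h import *
f=manip.grab_frame("top");im=f["img"]
H=cv2.cvtColor(im,cv2.COLOR_BGR2HSV)
c=blob(cv2.inRange(H,(0,0,30),(179,110,255)),(425,225,500,295)); p=ray(f,c,.015)*1000; print("round",circ(p),rect(f,c,.015))
E
```

```text
t 25.72 pos [ 622.6 -105.3   78.5] yaw -11.52 tilt [ 0.001 -0.    -1.   ]
tool shift cm [-0.02  0.    1.05] dist 1.05 az deg 0.08
grip 0.485 61.1 F [ 0.2 -0.3 -2.7] j6 85.0
round (array([ 454.64021802, -267.07988135]), np.float64(37.68123894454156)) [ 450.6 -272.    94.7   56.1  -34.8]
```

move_arm(
  rows=[
    [0,0,0.35,0,0,0,-1],
    [0,0,0.3,0,0,0,-1],
    [0,0,0.2,0,0,0,-1],
    [0,0,0.15,0,0,0,-1],
    [0,0,0.05,0,0,0,-1],
    [0,0,0,0,0,0,-1],
    [0,0,0,0,0,0,-1],
  ],
)

```text
time: 26.35
tool_pos: [0.6222, -0.1051, 0.0683]
tool_rot: [0.0, 0.995, -0.1, 0.0]
contact_force: [-3.2, 1.0, 5.2]
gripper_width: 0.488
grasp_force: 61.6
```

move_arm(
  rows=[
    [0,0,0,0,0,0,0],
    [0,0,0,0,0,0,0.5],
    [0,0,0,0,0,0,1],
    [0,0,0,0,0,0,1],
    [0,0,0,0,0,0,1],
    [0,0,0,0,0,0,1],
    [0,0,0,0,0,0,1],
    [0,0,-0.8,0,0,0,1],
    [0,0,-1.5,0,0,0,1],
    [0,0,-2,0,0,0,1],
    [0,0,-2,0,0,0,1],
    [0,0,-2,0,0,0,1],
    [0,0,-2,0,0,0,1],
    [0,0,-1.2,0,0,0,1],
    [0,0,0,0,0,0,1],
    [0,0,0,0,0,0,1],
  ],
)

```text
time: 27.68
tool_pos: [0.6226, -0.1053, 0.1837]
tool_rot: [0.0, 0.995, -0.1, 0.001]
contact_force: [-1.1, -0.7, -0.8]
gripper_width: 1.001
grasp_force: 0.0
```

```bash
python3 d.py 439.6 259.9 180 -11.6
```

```text
t 27.68 pos [ 622.6 -105.3  183.7] yaw -11.52 tilt [ 0.002 -0.001 -1.   ]
tool shift cm [-25.22 -32.13   0.3 ] dist 40.85 az deg 0.08
grip 1.001 0.0 F [-1.1 -0.7 -0.8] j6 85.0
```

move_arm(
  rows=[
    [-1,-1.27,0,0,0,0,1],
    [-1.8,-2.3,0,0,0,0,1],
    [-1.8,-2.3,0,0,0,0,1],
    [-1.8,-2.3,0,0,0,0,1],
    [-1.8,-2.3,0,0,0,0,1],
    [-1.8,-2.3,0,0,0,0,1],
    [-1.8,-2.3,0,0,0,0,1],
    [-1.8,-2.3,0,0,0,0,1],
    [-1.8,-2.3,0,0,0,0,1],
    [-1.8,-2.3,0,0,0,0,1],
    [-1.8,-2.3,0,0,0,0,1],
    [-1.8,-2.3,0,0,0,0,1],
    [-1.8,-2.3,0,0,0,0,1],
    [-1.8,-2.3,0,0,0,0,1],
    [-0.82,-0.96,0,0,0,0,1],
    [0,0,0,0,0,0,1],
    [0,0,0,0,0,0,1],
  ],
)

```text
time: 29.1
tool_pos: [0.4381, 0.26, 0.1811]
tool_rot: [0.001, 0.995, -0.1, -0.001]
contact_force: [-0.2, -0.1, -0.1]
gripper_width: 0.999
grasp_force: 0.0
```

```bash
python3 d.py 439.6 259.9 62 -11.6; python3 - <<'E'
from h import *
f=manip.grab_frame("top");im=f["img"]; cv2.imwrite("pics/top3.png",im)
H=cv2.cvtColor(im,cv2.COLOR_BGR2HSV)
c=blob(cv2.inRange(H,(0,0,30),(179,110,255)),(425,225,500,295)); p=ray(f,c,.015)*1000; print("round",circ(p),rect(f,c,.015))
E
```

```text
t 29.1 pos [438.1 260.  181.1] yaw -11.42 tilt [-0.002 -0.001 -1.   ]
tool shift cm [ 0.17 -0.04 11.91] dist 11.91 az deg 0.18
grip 0.999 0.0 F [-0.2 -0.1 -0.1] j6 124.0
round (array([ 461.45666291, -255.65542836]), np.float64(47.183635753274615)) [ 461.7 -255.6   95.2   92.3   89.5]
```

View pics/top3.png

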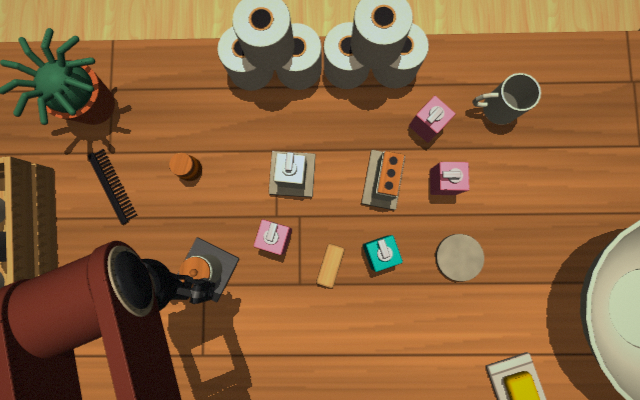

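The dispenser (290,172) and the holder (385,178) sit squarely on their stands, and the round stand is free at (460,257). Now I grasp the jar on the slate.

move_arm(
  rows=[
    [0,0,0.8,0,0,0,1],
    [0,0,1.5,0,0,0,1],
    [0,0,1.8,0,0,0,1],
    [0,0,1.8,0,0,0,1],
    [0,0,1.8,0,0,0,1],
    [0,0,1.5,0,0,0,1],
    [0,0,1.2,0,0,0,1],
    [0,0,0.8,0,0,0,1],
    [0,0,0.6,0,0,0,1],
    [0,0,0,0,0,0,1],
    [0,0,0,0,0,0,1],
    [0,0,0,0,0,0,1],
  ],
)

```text
time: 30.15
tool_pos: [0.4398, 0.2603, 0.0652]
tool_rot: [-0.0, 0.995, -0.1, 0.001]
contact_force: [-0.3, 0.6, 1.5]
gripper_width: 1.005
grasp_force: 0.0
```

move_arm(
  rows=[
    [0,0,0,0,0,0,-1],
    [0,0,0,0,0,0,-1],
    [0,0,0,0,0,0,-1],
    [0,0,0,0,0,0,-1],
    [0,0,0,0,0,0,-1],
    [0,0,0,0,0,0,-1],
    [0,0,0,0,0,0,-1],
    [0,0,0,0,0,0,-1],
    [0,0,0,0,0,0,-1],
    [0,0,0,0,0,0,-1],
  ],
)

```text
time: 30.98
tool_pos: [0.44, 0.2605, 0.0656]
tool_rot: [-0.001, 0.995, -0.1, 0.001]
contact_force: [0.3, 0.8, 6.3]
gripper_width: 0.71
grasp_force: 65.8
```

```bash
python3 d.py 461.5 -255.6 180 -11.6
```

```text
t 30.98 pos [440.  260.5  65.6] yaw -11.51 tilt [ 0.002  0.001 -1.   ]
tool shift cm [ 12.43  50.13 -11.48] dist 52.91 az deg 0.09
grip 0.71 65.8 F [0.3 0.8 6.3] j6 124.0
```

move_arm(
  rows=[
    [0,0,-0.6,0,0,0,-1],
    [0,0,-1.2,0,0,0,-1],
    [0,0,-1.8,0,0,0,-1],
    [0,0,-1.8,0,0,0,-1],
    [0,0,-1.8,0,0,0,-1],
    [0,0,-1.8,0,0,0,-1],
    [0,0,-1.4,0,0,0,-1],
    [0,0,-1,0,0,0,-1],
    [0,0,-0.6,0,0,0,-1],
    [0,0,0,0,0,0,-1],
  ],
)

```text
time: 31.82
tool_pos: [0.4395, 0.2602, 0.1857]
tool_rot: [-0.0, 0.995, -0.1, 0.001]
contact_force: [0.7, -0.1, -1.9]
gripper_width: 0.71
grasp_force: 65.4
```

move_arm(
  rows=[
    [0.25,1,0,0,0,0,-1],
    [0.45,1.8,0,0,0,0,-1],
    [0.65,2.6,0,0,0,0,-1],
    [0.75,3,0,0,0,0,-1],
    [0.75,3,0,0,0,0,-1],
    [0.75,3,0,0,0,0,-1],
    [0.75,3,0,0,0,0,-1],
    [0.75,3,0,0,0,0,-1],
    [0.75,3,0,0,0,0,-1],
    [0.75,3,0,0,0,0,-1],
    [0.75,3,0,0,0,0,-1],
    [0.75,3,0,0,0,0,-1],
    [0.75,3,0,0,0,0,-1],
    [0.75,3,0,0,0,0,-1],
    [0.75,3,0,0,0,0,-1],
    [0.65,2.6,0,0,0,0,-1],
    [0.55,2.2,0,0,0,0,-1],
    [0.4,1.6,0,0,0,0,-1],
    [0.23,1.33,0,0,0,0,-1],
    [0,0,0,0,0,0,-1],
  ],
)

```text
time: 33.48
tool_pos: [0.4592, -0.2477, 0.183]
tool_rot: [-0.0, 0.995, -0.102, -0.001]
contact_force: [0.1, 1.0, -1.7]
gripper_width: 0.71
grasp_force: 65.8
```

```bash
python3 d.py 461.5 -255.6 70.6 -11.6
```

```text
t 33.48 pos [ 459.2 -247.7  183. ] yaw -11.66 tilt [-0.002  0.    -1.   ]
tool shift cm [ 0.41  0.73 11.24] dist 11.27 az deg -0.06
grip 0.71 65.8 F [ 0.1  1.  -1.7] j6 65.0
```

move_arm(
  rows=[
    [0,0.3,0,0,0,0,-1],
    [0,0.5,0,0,0,0,-1],
    [0,0.2,0.6,0,0,0,-1],
    [0,0,1.4,0,0,0,-1],
    [0,0,1.7,0,0,0,-1],
    [0,0,1.7,0,0,0,-1],
    [0,0,1.7,0,0,0,-1],
    [0,0,1.4,0,0,0,-1],
    [0,0,0.9,0,0,0,-1],
    [0,0,0.6,0,0,0,-1],
    [0,0,0.3,0,0,0,-1],
    [0,0,0,0,0,0,-1],
    [0,0,0,0,0,0,-1],
    [0,0,0,0,0,0,-1],
  ],
)

```text
time: 34.65
tool_pos: [0.459, -0.2559, 0.0824]
tool_rot: [0.001, 0.995, -0.1, 0.001]
contact_force: [-1.0, -0.5, -1.4]
gripper_width: 0.707
grasp_force: 65.7
```

```bash
python3 d.py 461.5 -255.6 70.6 -11.6
```

```text
t 34.65 pos [ 459.  -255.9   82.4] yaw -11.51 tilt [ 0.002 -0.001 -1.   ]
tool shift cm [ 0.24 -0.08  1.18] dist 1.21 az deg 0.09
grip 0.707 65.7 F [-1.  -0.5 -1.4] j6 64.0
```

move_arm(
  rows=[
    [0.2,-0.1,0.3,0,0,0,-1],
    [0,0,0.35,0,0,0,-1],
    [0,0,0.25,0,0,0,-1],
    [0,0,0.15,0,0,0,-1],
    [0,0,0.1,0,0,0,-1],
    [0,0,0.05,0,0,0,-1],
    [0,0,0,0,0,0,-1],
    [0,0,0,0,0,0,-1],
  ],
)

```text
time: 35.32
tool_pos: [0.4605, -0.2549, 0.0707]
tool_rot: [-0.0, 0.995, -0.1, -0.0]
contact_force: [-4.5, 3.1, 6.5]
gripper_width: 0.708
grasp_force: 66.6
```

Contact with the stand, so I release and rise.

move_arm(
  rows=[
    [0,0,0,0,0,0,0],
    [0,0,0,0,0,0,0.5],
    [0,0,0,0,0,0,1],
    [0,0,0,0,0,0,1],
    [0,0,0,0,0,0,1],
    [0,0,0,0,0,0,1],
    [0,0,-0.8,0,0,0,1],
    [0,0,-1.5,0,0,0,1],
    [0,0,-2,0,0,0,1],
    [0,0,-2,0,0,0,1],
    [0,0,-2,0,0,0,1],
    [0,0,-2,0,0,0,1],
    [0,0,-1.2,0,0,0,1],
    [0,0,0,0,0,0,1],
  ],
)

```text
time: 36.48
tool_pos: [0.4621, -0.2561, 0.1884]
tool_rot: [0.002, 0.995, -0.1, 0.003]
contact_force: [0.3, 0.4, 0.6]
gripper_width: 1.002
grasp_force: 0.0
```

move_arm(
  rows=[
    [0,1,-1,0,0,0,1],
    [0,2,-1,0,0,0,1],
    [-1,2,-1,0,0,0,1],
    [-1,2.5,-1,0,0,0,1],
    [-1,2.5,-1,0,0,0,1],
    [-1,2.5,-1,0,0,0,1],
    [-1,2.5,0,0,0,0,1],
    [-1,2.5,0,0,0,0,1],
    [-1,2.5,0,0,0,0,1],
    [0,1,0,0,0,0,1],
    [0,0,0,0,0,0,1],
    [0,0,0,0,0,0,1],
    [0,0,0,0,0,0,1],
  ],
)

```text
time: 37.57
tool_pos: [0.3503, -0.4458, 0.2436]
tool_rot: [-0.001, 0.995, -0.1, -0.0]
contact_force: [-0.0, 0.2, 0.6]
gripper_width: 0.996
grasp_force: 0.0
```

```bash
python3 - <<'E'
from h import *
f=manip.grab_frame("top");im=f["img"]
cv2.imwrite("pics/top4.png",cv2.resize(im[130:300,160:510],None,fx=2.2,fy=2.2))
H=cv2.cvtColor(im,cv2.COLOR_BGR2HSV)
print(manip.state()["tool_pos"],manip.state()["gripper_width"])
a=manip.grab_frame("scene")["img"][100:280,170:480]; cv2.imwrite("pics/s5.png",cv2.resize(a,None,fx=2.5,fy=2.5))
E
```

```text
[ 0.35048982 -0.44569961  0.24381788] 1.000782089218962
```

View pics/top4.png

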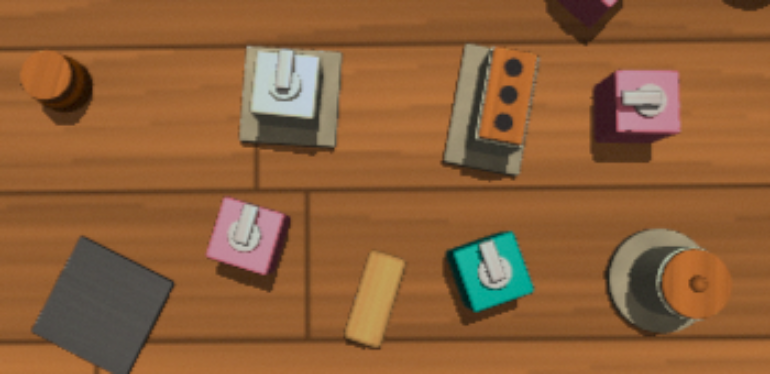

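View pics/s5.png

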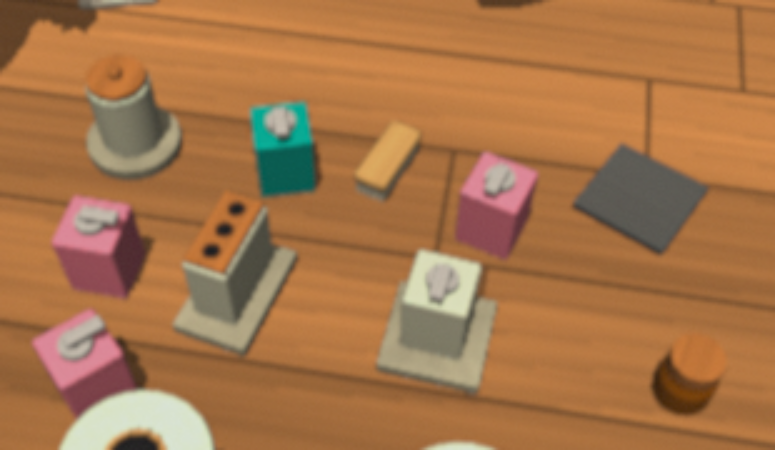

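All three pieces stand upright on their own stands. I'll check their centres numerically and hand in.

```bash
python3 - <<'E'
from h import *
f=manip.grab_frame("top"); H=cv2.cvtColor(f["img"],cv2.COLOR_BGR2HSV)
e=[ray(f,(477.7,258.6),.108)[0]*1000-[461.5,-255.6], ray(f,(390.9,172.7),.1)[0]*1000-[622.4,-105.3]]
r=rect(f,blob(cv2.inRange(H,(85,0,120),(130,80,255)),(265,145,322,205)),.091); e.append(r[:2]-[636.9,84.3])
print(np.round(e,1),r)
if max(np.linalg.norm(x) for x in e)<10: print(manip.job_done())
E
```

```text
[[ 2.4  0.8]
 [ 0.7 -0.1]
 [-3.1 -6.4]] [633.8  77.9  50.4  39.2  -6.5]
the job is handed in; nothing more can be done
None
```

The job is handed in, at about 38 s on the robot's clock. The jar measures about 2.5 mm from its stand's centre and the brush holder under 1 mm; the dispenser's figure (7 mm) is unreliable because the colour mask caught only part of its top, though both views show it centred and square. All three are upright and released, and in the final pictures the nail brush and candle jar stand where they were.

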